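# Close and pin the filing jig, hold it squeezed

## Task

Swing the open half of the filing jig fully shut on the blade blank, then take the slim collared locking pin from its stand and push it down through the lined-up holes until its collar sits on the jig. Leave the pin in, take the two halves between the fingers from outside, and finish while still squeezing them firmly shut, not letting go. Leave the thick punch and the other things on the bench where they are.

Things in the scene. Friction and masses are not known exactly. Their poses are not given: they have to be found in the camera images.
- jig: Filing jig screwed to the bench: two aluminium halves (130 x 25 x 50 mm high) on a dark base plate 160 x 94 x 6 mm. Origin on the bench. x runs along it from the hinge (x = -80 mm) to the locking holes (x = +80); y from fixed to moving half; z up. Shut, the halves meet at y = 0; their upright outer sides are at y = -25 and +25 mm (50 mm across), x = -70 to 60, tops 50 mm up.
- fixed_half (a point): The half that never moves, y = -25 to 0 mm in the jig's frame (same origin and axes). A dark steel blade blank stands at its inner face and shows 8 mm above the top, x = -60 to 34 mm. At its end a lug (x = 60 to 100, y = -25 to 25 mm, up to 30 mm above the bench) has a 12 mm hole right through.
- moving_half (a point): The half that swings; push its outer side to shut it. Origin on the hinge axis at bench level; x along the half, y out through its outer side (25 mm out), z up. Bar: x = 10 to 140, y = 1 to 25 mm, 8 to 50 mm above the bench. At its end a tongue (x = 140 to 180, y = -25 to 25, 32 to 50 mm above the bench) with a 12 mm hole swings in over the fixed lug.
- hinge (a joint): Upright hinge of the moving half: 0 = fully shut against its stop, grows as it opens (counter-clockwise from above), at most 1.2 rad. Stiff: needs about 0.4 N m (3 to 4 N at the end of the bar) and stays where it is left.
- pin_hole (a point): Fixed point: where the pin's axis must go, on the axis of the fixed lug's hole, 50 mm above the bench (level with the tongue's top). The hole axis is upright.
- tongue_hole (a point): Middle of the hole in the moving tongue, at its top face, 50 mm above the bench; over pin_hole when the jig is shut.
- push_face (a point): Point on the outer side face of the moving half, 120 mm from the hinge axis, 30 mm above the bench: a good place to push.
- pin: Steel locking pin, about 90 g, upright in a wooden stand. Origin: centre of its tip (lower end), z up along it. Shaft 10 mm in diameter, 45 mm long, tip tapered; then a collar 24 mm wide, 4 mm thick; then a round grip 16 mm in diameter, 49 to 85 mm above the tip. Pull it straight up. Seated, its collar rests on the tongue, its tip 5 mm above the bench.
- pin_stand: Fixed wooden block 60 x 60 x 40 mm with a 25 mm deep hole in which the pin stands; the punch stands in a block that looks the same. Origin: centre of its underside.
- punch_stand: The like block that holds the drift punch. Origin: centre of its underside.
- punch: Drift punch, a bystander: a plain thick steel rod 18 mm in diameter and 80 mm long with no collar, standing in the other wooden stand. Origin: centre of its lower end.
- file: Flat file with a wooden handle, 280 mm long, lying flat, a bystander. Origin: on the bench below its middle.
- marker: Grey marker pen with a black cap, 125 mm long, lying, a bystander. Origin: on the bench below its middle.
- scriber: Thin brass scriber, 150 mm long, lying, a bystander. Origin: on the bench below its middle.
- vblock: Steel V-block 60 x 45 x 42 mm, a bystander. Origin: centre of its underside.
- cup: White paper cup 84 mm wide and 110 mm high, a bystander. Origin: centre of its underside.
Not all that is in view belongs to the job. What is shaped like the pin but pink is not meant.

How it is judged:
On the way, in this order (a step that is already met when the one before it is completed fails the run):
1. the moving half is swung shut while the pin still stands in its stand (value of joint hinge below 0.015 rad and distance of pin from where it was at the start of the episode below 0.02 m), for 0.2 s.
2. the locking pin is down through both holes with the jig shut (value of joint hinge below 0.015 rad and z of pin in the frame of jig below 0.009 m and horizontal distance between pin and pin_hole below 0.004 m and angle between pin's own z axis and vertical below 0.12 rad), for 0.2 s.
At the end, for the whole second after the job is handed in: Hinge within 0.01 rad of its stop; pin through both holes, upright, collar within 4 mm of the tongue, within 4 mm of the hole axis, not touched; the fingers, reaching down past the halves' tops, squeeze fixed and moving half with over 4 N on each (value of joint hinge below 0.01 rad and z of pin in the frame of jig below 0.009 m and horizontal distance between pin and pin_hole below 0.004 m and angle between pin's own z axis and vertical below 0.12 rad and contact force between the fingers and jig_c0 above 4 N and contact force between the fingers and hinge_c0 above 4 N and z of the grasp point in the frame of jig below 0.05 m and contact force between the fingers and pin below 0.5 N); the arm keeps its last pose, push and grip.
It fails at once if the punch is disturbed (moved over 30 mm) (distance of punch from where it was at the start of the episode above 0.03 m).
It fails at once if another thing on the bench is moved over 30 mm (distance of any of file, marker, scriber, vblock, cup from where it was at the start of the episode above 0.03 m).
It also fails if it takes over 72 s, if anything falls off the work surface, if the arm or the gripper's body presses on something with over 40 N, if the wrist force passes 120 N, or if a joint passes its speed limit or range.

## Robot

A 6-joint arm with a two-finger parallel gripper is mounted at the origin on the work surface. World frame = base frame: x ahead of the robot, y to its left, z up, the work surface at z = 0. Lengths are in m, angles in rad, forces in N, time in s.
With the tool pointing down it reaches from about 0.25 to 0.775 m from the base axis. Payload 4 kg.
Tool frame: the origin (TCP) lies between the finger pads; the fingertips stand 19 mm ahead of it and the grasp point (between the pads) is the TCP (robot.tip_reach is the y of the fingertips in the tool frame, in m); y points along the fingers, x is the direction in which the jaws open and shut, and the axes are right-handed (so a half turn about y gives the same grasp; the last joint's range is limited). The gripper opens to 94 mm and grips with 3 to 60 N. Pads are 16 mm wide; open, the fingers measure 119 mm over their backs; the gripper's body (75 mm by 177 mm) begins 78 mm behind the grasp point.
Start: joints at [1.089, 0.087, 1.371, -0, 1.684, -0.103], TCP at [0.203, 0.511, 0.225] pointing down, gripper open.
Joint ranges: [-3.1, 3.1], [-0.76, 2.03], [0.27, 2.55], [-1.08, 4.22], [0.17, 2.65], [-2.57, 2.57]. Speed limits (rad/s): [2.79, 2.79, 3.14, 3.14, 3.14, 3.14].

## Interface

Orientations are given as [roll, pitch, yaw] about the fixed x, y, z axes, in that order (R = Rz(yaw) Ry(pitch) Rx(roll)).
In Python, from bench import robot, imaging, order gives the robot as it stands.
- The arm moves only by the tool send_rows, never from a script. Its argument "moves" is text: rows parted by semicolons, each of 5 numbers parted by spaces: the gripper's target within -1 to 1 (shut at 1, half-way at 0, fully open at -1), then the shift along the tool's x, y, z in m, then the turn about the tool's y in degrees. In form: fingers tx ty tz roll; .... A call has exactly 10 rows; each row shifts and turns the commanded pose from where the row before left it, along the tool's axes as they then stand; what a row does not reach is not made up. A row lasts 1/12 s, in which the tool goes at most 41.7 mm and 7.16 degrees, less where a joint would pass 70% of its speed; a pose out of reach is approached as far as the arm can. A call with a gripper value outside its range is refused whole. The fingers move at their own pace and stop on an object; the grip force is fixed at half the most. Time passes only in rows, so rows that do not move let the fingers close, or fill a call up. It gives the time, the measured TCP pose, the force and the opening at its end, in the units of the state.
- robot.get_obs(): the state, without advancing time (a new reading comes with each control period).
- imaging.snapshot(name): name is "side" or "top" or "wrist"; returns a dict with "image" (420x560x3 uint8, red, green, blue), "mtx" (3x3 intrinsics, pixels), "dist" ([k1, k2, p1, p2, k3] as OpenCV has them; the pictures are not rectified), "R" (3x3) and "t" (3): a world point X has camera coordinates R X + t. Camera axes: x right, y down, z forward; pixel columns grow to the right and rows downward; lengths in m; the calibration is good to about 2 mm. A picture is of the moment at which its call begins. There is no depth.
- order.close_job(): hands the job in, once; it reports no verdict.
Trained networks look in a picture, given as the dict that the camera call returned (one of the last four; its "shot" number tells which), for a name from the list of things; names that differ only in an ending like _2 or _b are one class to them, and where a whole thing is asked for, a point or a joint stands for the part that bears it (a point fixed in the world has none). Each returns a list of dicts, best first, with "conf" (0 to 1); they miss things now and then, are a little off and sometimes report something else, mostly with a low value. They report only what shows in the picture. A call takes as long as a camera call. They do not tell look-alikes from the thing itself.
- imaging.recognise(picture, target): "centre" ([column, row] in pixels, amid what is visible of it).
- imaging.landmark_of(picture, target): "centre" ([column, row] in pixels: a listed point, or the origin of a listed thing).
The state is a dict: "time": time; "joint_positions": joint angles; "qvel": joint speeds; "joint_torque": joint torques, N m; "tool_pos": TCP position; "ee_rot": TCP orientation; "wrist_force": force on the tool from outside, world axes, zero at the start; "wrist_torque": the same for the moment, N m; "width": finger opening in m.
Only numpy, scipy, OpenCV 4.12 (cv2) and the standard library are available. Lean on these libraries where they do the work, as an engineer would, in place of code of your own. Each camera call takes 0.05 s, during which the arm holds its last target.

## Working session

There is one attempt and no reset: what is moved stays moved. The work goes in short steps, Python scripts to look and compute and a tool call to move; the robot and the scene stay as the last step left them, time stands still between calls to the robot, and variables do not carry over. Pictures are saved under pics/ and viewed, and the job is handed in when it is done.

Besides the shell and the picture viewer there is one more tool, called after "Emit:" in YAML: its name, and indented under it one key for each argument. send_rows: Moves the arm, as the interface text tells. Its arguments: {"type":"object","properties":{"moves":{"type":"string"}},"required":["moves"]}

```bash
ls; mkdir -p pics
cat > h.py <<'E'
import numpy as np, cv2, sys
from bench import robot, imaging, order
def snap(n,save=None):
    s=imaging.snapshot(n)
    if save: cv2.imwrite(f'pics/{save}.png',cv2.cvtColor(s['image'],cv2.COLOR_RGB2BGR))
    return s
def ray(s,px):
    u=cv2.undistortPoints(np.array([[px]],float),np.array(s['mtx']),np.array(s['dist']))[0,0]
    R=np.array(s['R']);t=np.array(s['t'])
    return -R.T@t, R.T@np.array([u[0],u[1],1.])
def atz(s,px,z):
    c,d=ray(s,px); return c+d*(z-c[2])/d[2]
def proj(s,X):
    X=np.atleast_2d(np.array(X,float))
    r=cv2.Rodrigues(np.array(s['R']))[0]
    return cv2.projectPoints(X,r,np.array(s['t'],float),np.array(s['mtx']),np.array(s['dist']))[0][:,0]
E
python3 - <<'E'
from h import *
np.set_printoptions(precision=4,suppress=True)
print(robot.get_obs())
Z=dict(jig=0,fixed_half=0,moving_half=0,pin_hole=.05,tongue_hole=.05,push_face=.03,pin=.015,pin_stand=0,punch=.015,punch_stand=0,file=0,marker=0,scriber=0,vblock=0,cup=0)
for c in ['top','side','wrist']:
    s=snap(c,c+'0')
    print(c, -np.array(s['R']).T@np.array(s['t']))
    if c=='wrist': continue
    for n,z in Z.items():
        r=imaging.landmark_of(s,n)
        print(n,[(np.round(q['centre']),round(q['conf'],2),atz(s,q['centre'],z)[:2]) for q in r[:3]])
E
```

```text
pics
{'time': 0.0, 'joint_positions': array([ 1.0889,  0.088 ,  1.3722, -0.    ,  1.6836, -0.1031]), 'qvel': array([-0.0004,  0.0001,  0.0004, -0.001 ,  0.0022, -0.0019]), 'joint_torque': array([  0.0005, -34.0174, -30.2428,   0.0718,   0.0329,  -0.0002]), 'tool_pos': array([0.2032, 0.5106, 0.2233]), 'ee_rot': array([-1.5706,  0.0021,  1.192 ]), 'wrist_force': array([ 0.4637, -0.9974,  0.5668]), 'wrist_torque': array([-0.0103,  0.0272, -0.0374]), 'width': 0.09393292025981363}
top [ 0.383  -0.0327  1.0291]
jig [(array([263., 210.]), 0.84, array([ 0.5742, -0.0056])), (array([378., 137.]), 0.39, array([ 0.7672, -0.307 ]))]
fixed_half [(array([267., 210.]), 0.96, array([ 0.5744, -0.0164])), (array([230., 214.]), 0.34, array([0.5667, 0.0767]))]
moving_half [(array([264., 243.]), 0.94, array([ 0.4927, -0.0069]))]
pin_hole [(array([258., 173.]), 0.81, array([0.6578, 0.0039]))]
tongue_hole [(array([223., 195.]), 0.98, array([0.6041, 0.0885])), (array([263., 213.]), 0.59, array([ 0.5593, -0.0069])), (array([368., 172.]), 0.49, array([ 0.6583, -0.263 ]))]
push_face [(array([227., 214.]), 0.65,
[... 1796 characters left out ...]
535 , 0.3409])), (array([290., 156.]), 0.44, array([0.666 , 0.1648]))]
punch_stand [(array([224., 142.]), 0.96, array([0.5336, 0.3194]))]
file [(array([220., 330.]), 0.48, array([ 0.3446, -0.2721])), (array([380., 277.]), 0.19, array([ 0.6761, -0.2743]))]
marker [(array([287., 158.]), 0.71, array([0.6646, 0.1785]))]
scriber [(array([381., 279.]), 0.62, array([ 0.6753, -0.279 ])), (array([251., 223.]), 0.52, array([ 0.4922, -0.0237]))]
vblock [(array([160., 171.]), 0.73, array([0.3448, 0.2565])), (array([331., 332.]), 0.22, array([ 0.5277, -0.3536]))]
cup [(array([222., 330.]), 0.67, array([ 0.3482, -0.2743])), (array([222., 142.]), 0.45, array([0.5294, 0.3245]))]
wrist [0.1407 0.5356 0.3851]
```

View pics/top0.png

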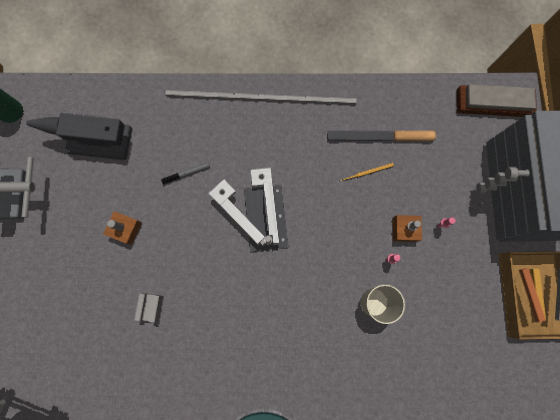

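View pics/side0.png

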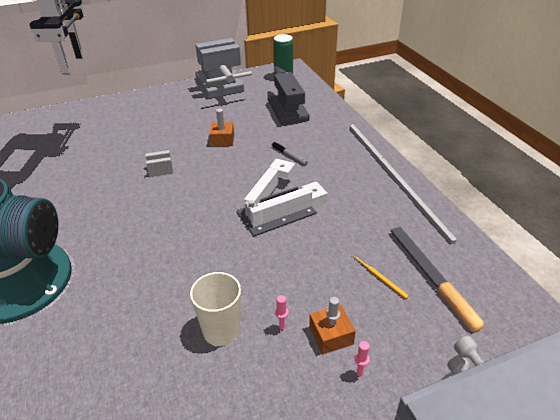

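Run:
```python
import cv2,numpy as np
a=cv2.imread('pics/top0.png')[200:290,360:460];b=cv2.imread('pics/side0.png')[280:400,250:400]
a=cv2.resize(a,(400,360),interpolation=cv2.INTER_CUBIC);b=cv2.resize(b,(450,360),interpolation=cv2.INTER_CUBIC)[:,:400]
c=cv2.imread('pics/top0.png')[150:270,200:310];d=cv2.imread('pics/side0.png')[130:250,215:355]
cv2.imwrite('pics/c1.png',np.hstack([a,b]))
cv2.imwrite('pics/c2.png',np.hstack([cv2.resize(c,None,fx=3.2,fy=3.2,interpolation=cv2.INTER_CUBIC),cv2.resize(d,None,fx=3.2,fy=3.2,interpolation=cv2.INTER_CUBIC)]))
```

```text
(no output)
```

View pics/c1.png

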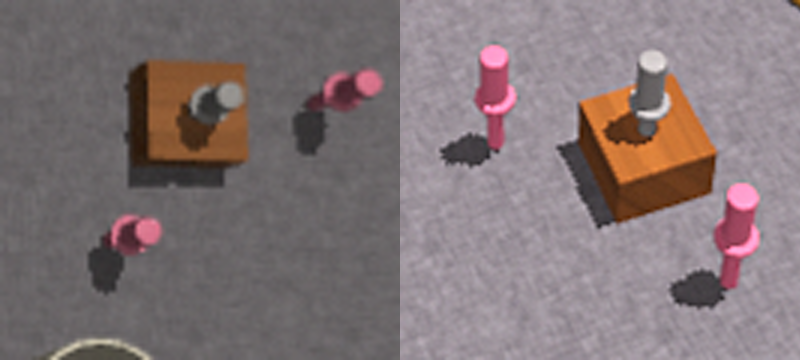

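View pics/c2.png

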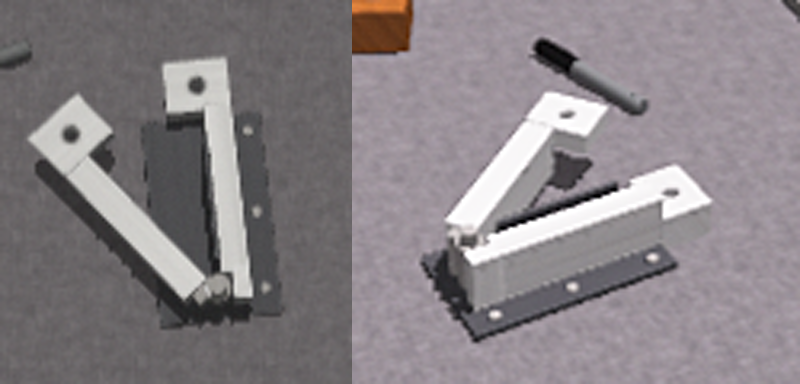

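The candidates for the pin in the top view are:
- pink look-alikes at (394,258) and (448,222), which the task rules out
- the plain thick rod in the left stand at (112,225), which is the punch
- the grey collared rod in the right stand at (416,225), side view (333,310)

The grey one is slim, has a collar and stands in wood, and the crop confirms it. Next I measure precisely.

Run:
```python
from h import *
from scipy.optimize import least_squares
np.set_printoptions(precision=4,suppress=True)
T=snap('top');S=snap('side')
print('pin top',atz(T,(417.25,223.75),.1),atz(S,(334,300),.1))
print('tongue',atz(T,(222.2,191.6),.05),atz(S,(282.2,165.6),.05))
print('lug',atz(T,(261.6,176.6),.03),atz(S,(314.7,189.7),.03))
# jig keypoints: lug hole; fixed half/blade; hinge  (top crop pts)
tp=lambda x,y:(x/3.2+200,y/3.2+150)
sp=lambda x,y:((x-352)/3.2+215,y/3.2+130)
K=[(T,tp(197,85),(.08,0,.03)),(T,tp(164,66),(.1,.025,.03)),(T,tp(227,58),(.1,-.025,.03)),(T,tp(234,292),(-.07,0,.05)) ,(T,tp(251,297),(-.07,-.025,.05)),
 (S,sp(671,191),(.08,0,.03)),(S,sp(470,263),(-.07,-.025,.05)),(S,sp(660,199),(.06,-.025,.05)),(S,sp(711,203),(.1,-.025,.03)),(S,sp(678,163),(.1,.025,.03)),(S,sp(471,339),(-.08,-.047,.006)),(S,sp(677,262),(.08,-.047,.006)),(T,tp(262,113),(.08,-.047,.006)),(T,tp(283,314),(-.08,-.047,.006))]
def W(p,q): c,s=np.cos(p[2]),np.sin(p[2]); return np.array([p[0]+c*q[0]-s*q[1],p[1]+s*q[0]+c*q[1],q[2]])
f=lambda p:np.concatenate([proj(s,W(p,q))[0]-u for s,u,q in K])
r=least_squares(f,[.577,-.01,.1],loss='soft_l1');print('jig',r.x);print(f(r.x).reshape(-1,2))
p=r.x
for n,q in dict(hinge=(-.08,0,0),hole=(.08,0,.05)).items(): print(n,W(p,q))
h=W(p,(-.08,0,0));
for t in (atz(T,(222.2,191.6),.05),atz(S,(282.2,165.6),.05)):
  d=t-h; print('hinge angle',np.arctan2(d[1],d[0])-p[2],np.hypot(d[0],d[1]))
o=T['image'][:,:,::-1].copy();o2=S['image'][:,:,::-1].copy()
for im,s in((o,T),(o2,S)):
  for q in [(-.07,-.025,.05),(.06,-.025,.05),(.06,0,.05),(-.07,0,.05),(.08,0,.03),(.1,.025,.03),(.1,-.025,.03),(.08,-.047,.006),(-.08,-.047,.006),(.08,.047,.006),(-.08,.047,.006)]:
    u=proj(s,W(p,q))[0]; cv2.circle(im,(int(u[0]*16),int(u[1]*16)),16,(0,0,255),-1,shift=4)
cv2.imwrite('pics/fit.png',np.hstack([cv2.resize(o[150:260,205:305],None,fx=4,fy=4),cv2.resize(o2[140:250,235:335],None,fx=4,fy=4)]))
```

```text
pin top [ 0.5211 -0.3588  0.1   ] [ 0.5241 -0.3598  0.1   ]
tongue [0.6122 0.091  0.05  ] [0.6147 0.0889 0.05  ]
lug [ 0.6541 -0.0032  0.03  ] [ 0.6582 -0.0038  0.03  ]
jig [ 0.5649 -0.0124  0.0843]
[[ 1.0377  3.7574]
 [ 0.5697  2.8105]
 [ 0.9679  3.5157]
 [-5.0561 -1.7697]
 [ 0.1619 -4.3537]
 [-4.983   1.8876]
 [ 3.0796 -1.0402]
 [-3.6077  1.1925]
 [-4.5141  1.5962]
 [-5.0095  2.3193]
 [ 3.789  -2.2546]
 [ 3.0376 -0.7223]
 [-0.5254 -4.2593]
 [-0.7389 -4.4385]]
hinge [ 0.4852 -0.0191  0.    ]
hole [ 0.6446 -0.0056  0.05  ]
hinge angle 0.6298554741654263 0.1681370975896513
hinge angle 0.6107058897032889 0.16858458532032583
```

View pics/fit.png

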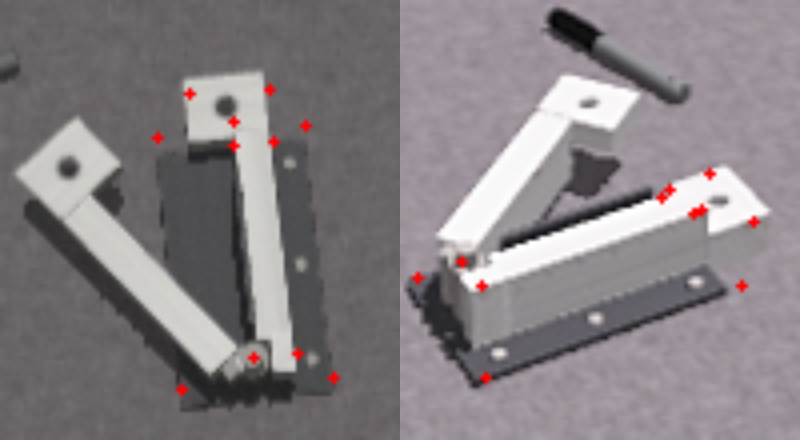

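View pics/wrist0.png

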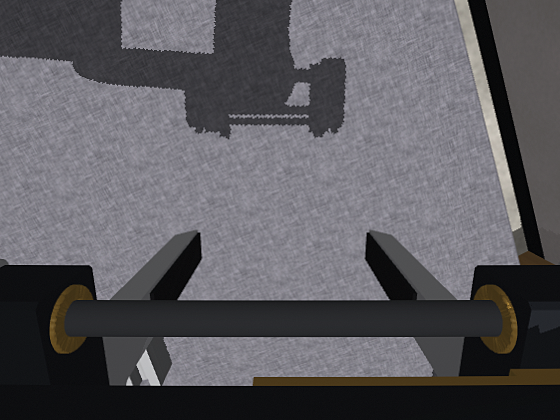

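Run:
```python
from h import *
np.set_printoptions(precision=4,suppress=True)
T=snap('top');S=snap('side')
print(T['mtx'],T['dist'],S['mtx'],S['dist']);print(T['R'],S['R'])
X=[.56,-.01,.05]
for s in(T,S):
  u=proj(s,X)[0];print(u,atz(s,u,.05))
tp=lambda x,y:(x/3.2+200,y/3.2+150)
sp=lambda x,y:((x-352)/3.2+215,y/3.2+130)
for n,u,z in [('platefar',(262,113),.006),('platenear',(283,314),.006),('barnear',(251,297),.05),('lug',(227,58),.03),('lugL',(164,66),.03)]: print(n,atz(T,tp(*u),z))
for n,u,z in [('platefar',(677,262),.006),('platenear',(471,339),.006),('barnear',(470,263),.05),('barfar',(660,199),.05),('lug',(711,203),.03),('lugL',(678,163),.03)]: print(n,atz(S,sp(*u),z))
```

```text
[[415.6277   0.     286.4747]
 [  0.     415.6277 211.2391]
 [  0.       0.       1.    ]] [0.0162 0.     0.     0.     0.    ] [[491.2312   0.     277.8573]
 [  0.     491.2312 209.8128]
 [  0.       0.       1.    ]] [0.0027 0.     0.     0.     0.    ]
[[-0.016  -0.9995  0.0279]
 [-0.9835  0.0107 -0.1807]
 [ 0.1803 -0.0303 -0.9831]] [[ 0.928  -0.3722 -0.018 ]
 [-0.2558 -0.6012 -0.757 ]
 [ 0.2709  0.7071 -0.6531]]
[264.3939 212.5114] [ 0.56 -0.01  0.05]
[276.309  195.0083] [ 0.56 -0.01  0.05]
platefar [ 0.6374 -0.0536  0.006 ]
platenear [ 0.4782 -0.0676  0.006 ]
barnear [ 0.4869 -0.0427  0.05  ]
lug [ 0.6757 -0.0265  0.03  ]
lugL [0.6697 0.0224 0.03  ]
platefar [ 0.6411 -0.052   0.006 ]
platenear [ 0.4792 -0.0694  0.006 ]
barnear [ 0.49   -0.0438  0.05  ]
barfar [ 0.636  -0.0315  0.05  ]
lug [ 0.6787 -0.0277  0.03  ]
lugL [0.6771 0.0245 0.03  ]
```

```bash
cat > fit.py <<'E'
from h import *
from scipy.optimize import least_squares
np.set_printoptions(precision=4,suppress=True)
T=snap('top');S=snap('side')
tp=lambda x,y:(x/3.2+200,y/3.2+150)
sp=lambda x,y:((x-352)/3.2+215,y/3.2+130)
K=[(T,tp(197,85),(.08,0,.03)),(T,tp(164,66),(.1,.025,.03)),(T,tp(227,58),(.1,-.025,.03)),
 (S,sp(671,191),(.08,0,.03)),(S,sp(660,199),(.06,-.025,.05)),(S,sp(711,203),(.1,-.025,.03)),(S,sp(678,163),(.1,.025,.03)),(S,sp(471,339),(-.1,-.047,.006)),(S,sp(677,262),(.06,-.047,.006)),(T,tp(262,113),(.06,-.047,.006)),(T,tp(283,314),(-.1,-.047,.006))]
def W(p,q): c,s=np.cos(p[2]),np.sin(p[2]); return np.array([p[0]+c*q[0]-s*q[1],p[1]+s*q[0]+c*q[1],q[2]])
f=lambda p:np.concatenate([proj(s,W(p,q))[0]-u for s,u,q in K])
r=least_squares(f,[.577,-.01,.1],loss='soft_l1');print('jig',r.x);print(f(r.x).reshape(-1,2))
p=r.x
for n,q in dict(hinge=(-.08,0,0),hole=(.08,0,.05)).items(): print(n,W(p,q))
h=W(p,(-.08,0,0));
for t in (atz(T,(222.2,191.6),.05),atz(S,(282.2,165.6),.05)):
  d=t-h; print('hinge angle',np.arctan2(d[1],d[0])-p[2],np.hypot(d[0],d[1]))
o=T['image'][:,:,::-1].copy();o2=S['image'][:,:,::-1].copy()
a=.63
def M(q): c,s=np.cos(a),np.sin(a); return (-.08+c*q[0]-s*q[1],s*q[0]+c*q[1],q[2])
for im,s in((o,T),(o2,S)):
  for q in [(-.07,-.025,.05),(.06,-.025,.05),(.06,0,.05),(-.07,0,.05),(.08,0,.03),(.1,.025,.03),(.1,-.025,.03)]+[M(q) for q in[(.01,.001,.05),(.01,.025,.05),(.14,.025,.05),(.16,0,.05),(.18,.025,.05),(.18,-.025,.05)]]:
    u=proj(s,W(p,q))[0]; cv2.circle(im,(int(u[0]*16),int(u[1]*16)),16,(0,0,255),-1,shift=4)
cv2.imwrite('pics/fit2.png',np.hstack([cv2.resize(o[150:260,205:305],None,fx=4,fy=4),cv2.resize(o2[140:250,235:335],None,fx=4,fy=4)]))
E
python3 fit.py
```

```text
jig [ 0.5751 -0.0117  0.0922]
[[ 0.4889 -0.215 ]
 [-0.0161 -1.0592]
 [ 0.3346 -0.4947]
 [-1.2372  0.4919]
 [ 0.3808 -0.2428]
 [-0.7376  0.1128]
 [-1.4523  0.9662]
 [ 0.0468 -0.5853]
 [-0.595   0.4698]
 [-0.273  -0.6641]
 [ 0.0414 -0.693 ]]
hinge [ 0.4954 -0.0191  0.    ]
hole [ 0.6548 -0.0043  0.05  ]
hinge angle 0.6636912364392871 0.1604906019702742
hinge angle 0.6435244221546951 0.16080479170593803
```

View pics/fit2.png

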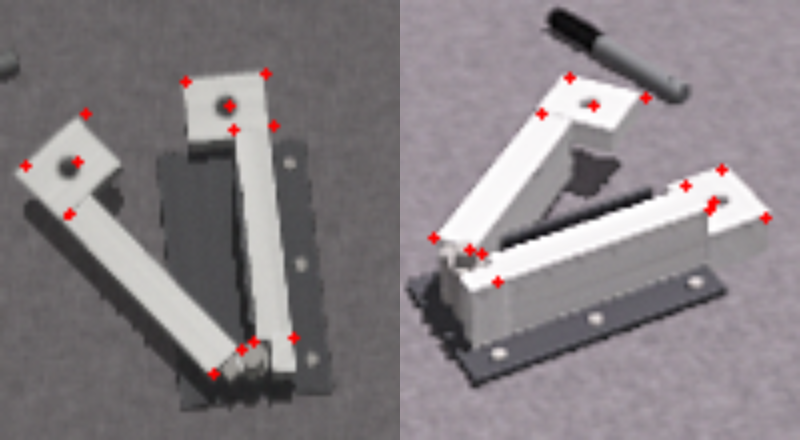

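Emit:
send_rows:
  moves: "1 0 0 0 -6.42;1 0 0 0 -6.42;1 0 0 0 -6.42;1 0 0 0 -6.42;1 0 0 0 -6.42;1 0 0 0 -6.42;1 0 0 0 -6.42;1 0 0 0 -6.42;1 0 0 0 -6.42;1 0 0 0 -6.42"

```text
time: 2.78
tool_pos: [0.2034, 0.511, 0.2245]
ee_rot: [-1.571, -0.0, 2.318]
wrist_force: [0.5, 0.4, -1.3]
width: 0.0304
```

```bash
cat > st.py <<'E'
from h import *
from scipy.spatial.transform import Rotation as Ro
np.set_printoptions(precision=4,suppress=True)
def st():
    o=robot.get_obs(); R=Ro.from_euler('xyz',o['ee_rot']).as_matrix()
    print('t',round(o['time'],2),'tcp',o['tool_pos'],'rpy',o['ee_rot'],'psi',np.arctan2(R[1,0],R[0,0]),'F',o['wrist_force'],'w',round(o['width'],4),'q',o['joint_positions'])
    return o,R
def to(x,y,z):
    o,R=st(); d=R.T@(np.array([x,y,z])-o['tool_pos']); print('tool delta to target',d); return d
JIG=np.array([.5751,-.0117,.0922])
def J(x,y,z=0):
    c,s=np.cos(JIG[2]),np.sin(JIG[2]); return np.array([JIG[0]+c*x-s*y,JIG[1]+s*x+c*y,z])
if __name__=='__main__':
    if len(sys.argv)>3: to(*map(float,sys.argv[1:4]))
    else: st()
E
python3 st.py .545 .122 .16
```

```text
t 2.78 tcp [0.2034 0.511  0.2245] rpy [-1.5709 -0.      2.3181] psi 2.3180611846467656 F [ 0.5233  0.4277 -1.2693] w 0.0304 q [ 1.0889  0.0872  1.3707 -0.      1.6836 -1.2291]
tool delta to target [-0.5175  0.0645  0.0138]
```

Emit:
send_rows:
  moves: "1 -0.036 0 0.001 0;1 -0.036 0 0.001 0;1 -0.036 0 0.001 0;1 -0.036 0 0.001 0;1 -0.036 0 0.001 0;1 -0.036 0 0.001 0;1 -0.036 0 0.001 0;1 -0.036 0 0.001 0;1 -0.036 0.006 0.001 0;1 -0.036 0.01 0.001 0"

```text
time: 3.62
tool_pos: [0.4408, 0.2376, 0.2099]
ee_rot: [-1.574, 0.001, 2.312]
wrist_force: [1.5, 1.6, 0.2]
width: 0.0004
```

```bash
python3 st.py .545 .122 .04
```

```text
t 3.62 tcp [0.4408 0.2376 0.2099] rpy [-1.5744  0.0012  2.3125] psi 2.312468999381082 F [1.5195 1.5594 0.187 ] w 0.0004 q [ 0.381  -0.0222  1.512   0.0001  1.648  -1.9315]
tool delta to target [-0.1554  0.1701  0.0019]
```

Emit:
send_rows:
  moves: "1 -0.031 0 0 0;1 -0.031 0 0 0;1 -0.031 0 0 0;1 -0.031 0 0 0;1 -0.031 0.015 0.002 0;1 0 0.038 0 0;1 0 0.038 0 0;1 0 0.038 0 0;1 0 0.038 0 0;1 0 0.003 0 0"

```text
time: 4.45
tool_pos: [0.5364, 0.1223, 0.0302]
ee_rot: [-1.558, -0.009, 2.312]
wrist_force: [-1.1, -0.7, -1.5]
width: 0.0002
```

Run:
```python
from st import *
o,R=st()
p=o['tool_pos'];c,s=np.cos(JIG[2]),np.sin(JIG[2]);d=p[:2]-JIG[:2]
q=np.array([c*d[0]+s*d[1]+.08,-s*d[0]+c*d[1]]);a=.65
print('hingeframe',q,'half frame',[np.cos(a)*q[0]+np.sin(a)*q[1],-np.sin(a)*q[0]+np.cos(a)*q[1]])
T=snap('top','t1')
cv2.imwrite('pics/t1c.png',cv2.resize(T['image'][140:280,150:330,::-1],None,fx=4,fy=4))
```

```text
t 4.45 tcp [0.5364 0.1223 0.0302] rpy [-1.5581 -0.0093  2.312 ] psi 2.3119622640049093 F [-1.1319 -0.6518 -1.456 ] w 0.0002 q [ 0.121   0.2178  1.6204  0.0002  1.3191 -2.1911]
hingeframe [0.0538 0.137 ] half frame [np.float64(0.1257394204885183), np.float64(0.07646021304479936)]
```

View pics/t1c.png

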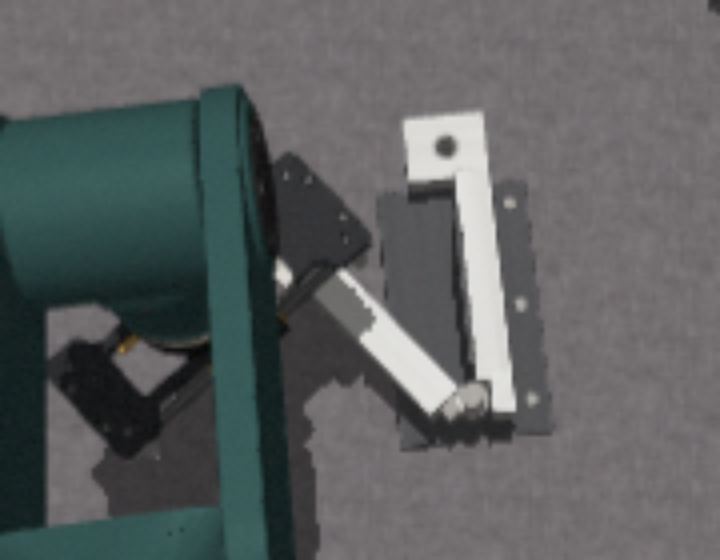

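Emit:
send_rows:
  moves: "1 -0.009 0 0 0;1 -0.009 0 0 0;1 -0.009 0 0 0;1 -0.009 0 0 0;1 -0.0066 0 -0.002 3;1 -0.0066 0 -0.002 3;1 -0.0066 0 -0.002 3;1 -0.0066 0 -0.002 3;1 -0.0066 0 -0.002 3;1 -0.0066 0 -0.002 3"

```text
time: 5.33
tool_pos: [0.6, 0.0712, 0.0404]
ee_rot: [-1.572, -0.001, 1.995]
wrist_force: [-3.2, 1.7, 1.7]
width: 0.0006
```

```bash
cat > hf.py <<'E'
from st import *
o,R=st()
p=o['tool_pos'];c,s=np.cos(JIG[2]),np.sin(JIG[2]);d=p[:2]-JIG[:2]
q=np.array([c*d[0]+s*d[1],-s*d[0]+c*d[1]]);print('jig frame',q)
psi=np.arctan2(R[1,0],R[0,0]);a=psi-np.pi/2-JIG[2]
q[0]+=.08
print('a',a,'half frame',[np.cos(a)*q[0]+np.sin(a)*q[1],-np.sin(a)*q[0]+np.cos(a)*q[1]])
E
python3 hf.py
```

```text
t 5.33 tcp [0.6    0.0712 0.0404] rpy [-1.5722 -0.0011  1.9954] psi 1.9954224027325216 F [-3.2072  1.6908  1.7322] w 0.0006 q [ 0.0234  0.3077  1.4856  0.0016  1.3475 -1.9724]
jig frame [0.0325 0.0802]
a 0.332426075937625 half frame [np.float64(0.13247438995172361), np.float64(0.03911665334327746)]
```

Emit:
send_rows:
  moves: "1 -0.0069 0 -0.002 3;1 -0.0069 0 -0.002 3;1 -0.0069 0 -0.002 3;1 -0.0069 0 -0.002 3;1 -0.0069 0 -0.002 3;1 -0.0046 0 -0.001 2;1 -0.0046 0 -0.001 2;1 -0.002 0 0 0;1 0 0 0 0;1 0 0 0 0"

```text
time: 6.17
tool_pos: [0.6235, 0.034, 0.04]
ee_rot: [-1.572, -0.007, 1.667]
wrist_force: [-2.0, 8.8, 1.1]
width: 0.0007
```

```bash
python3 hf.py
```

```text
t 6.17 tcp [0.6235 0.034  0.04  ] rpy [-1.572  -0.0069  1.6671] psi 1.6670919777200321 F [-2.0017  8.8366  1.1166] w 0.0007 q [-0.0401  0.3496  1.4315  0.0071  1.3603 -1.7086]
jig frame [0.0524 0.041 ]
a 0.0040956509251355855 half frame [np.float64(0.13256307678894177), np.float64(0.04047367843729902)]
```

Emit:
send_rows:
  moves: "1 -0.002 0 0 0;1 -0.001 0 0 0;1 0 0 0 0;1 0 0 0 0;1 0 0 0 0;1 0 0 0 0;1 0 0 0 0;1 0 0 0 0;1 0 0 0 0;1 0 0 0 0"

```text
time: 7.0
tool_pos: [0.6235, 0.0339, 0.04]
ee_rot: [-1.572, -0.012, 1.668]
wrist_force: [-3.1, 14.9, 1.3]
width: 0.0004
```

```bash
python3 hf.py
python3 - <<'E'
from st import *
T=snap('top','t2');S=snap('side','s2')
cv2.imwrite('pics/t2c.png',np.hstack([cv2.resize(s['image'][y:y+120,x:x+110,::-1],None,fx=3.6,fy=3.6,interpolation=cv2.INTER_CUBIC) for s,x,y in((T,210,150),(S,230,140))]))
E
```

```text
t 7.0 tcp [0.6235 0.0339 0.04  ] rpy [-1.572  -0.0115  1.6684] psi 1.668363080221999 F [-3.0929 14.8529  1.274 ] w 0.0004 q [-0.0426  0.3497  1.4313  0.0119  1.361  -1.7134]
jig frame [0.0524 0.041 ]
a 0.005366753427102522 half frame [np.float64(0.13259494358359797), np.float64(0.04028370337512322)]
```

View pics/t2c.png

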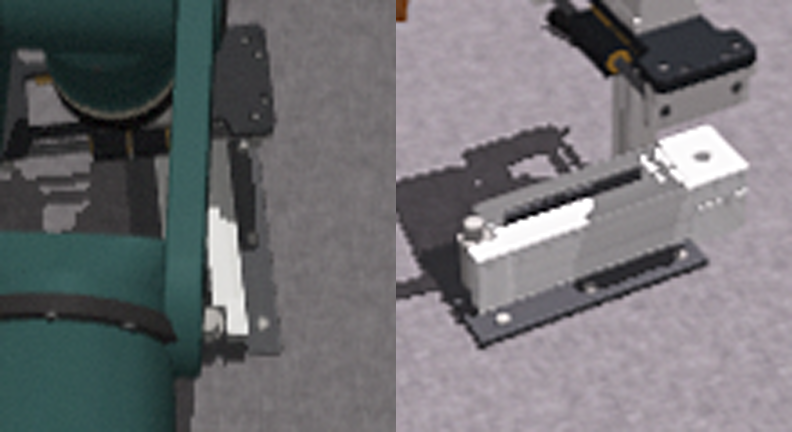

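Emit:
send_rows:
  moves: "1 0.012 0 0 0;1 0.012 0 0 0;1 0.012 -0.01 0 0;1 0 -0.03 0 4.5;1 0 -0.03 0 4.5;1 0 -0.03 0 4.5;0 0 -0.03 0 4.5;0 0 -0.03 0 4.5;0 0 0 0 4.5;0 0 0 0 4.5"

```text
time: 7.93
tool_pos: [0.6219, 0.0638, 0.2041]
ee_rot: [-1.579, -0.004, 1.113]
wrist_force: [0.2, -0.3, -0.9]
width: 0.0234
```

```bash
python3 st.py .5226 -.3593 .20
```

```text
t 7.93 tcp [0.6219 0.0638 0.2041] rpy [-1.5792 -0.0036  1.1128] psi 1.1128360037204947 F [ 0.2477 -0.2641 -0.8609] w 0.0234 q [ 0.0119  0.2529  1.2205 -0.0006  1.659  -1.1009]
tool delta to target [-0.4234  0.0034 -0.098 ]
```

Emit:
send_rows:
  moves: "0 -0.036 0 -0.0082 0;0 -0.036 0 -0.0082 0;0 -0.036 0 -0.0082 0;0 -0.036 0 -0.0082 0;0 -0.036 0 -0.0082 0;0 -0.036 0 -0.0082 0;0 -0.036 0 -0.0082 0;0 -0.036 0 -0.0082 0;0 -0.036 0 -0.0082 0;0 -0.036 0 -0.0082 0"

```text
time: 8.77
tool_pos: [0.5354, -0.2976, 0.2002]
ee_rot: [-1.573, 0.001, 1.117]
wrist_force: [-0.0, -0.5, -0.3]
width: 0.0466
```

```bash
python3 st.py .5226 -.3593 .20
```

```text
t 8.77 tcp [ 0.5354 -0.2976  0.2002] rpy [-1.5731  0.0009  1.1166] psi 1.1166214990309389 F [-0.026  -0.4589 -0.3349] w 0.0466 q [-0.5996  0.2306  1.2551 -0.0005  1.6535 -1.7163]
tool delta to target [-0.061   0.0003 -0.0155]
```

Emit:
send_rows:
  moves: "0 -0.02 0 -0.006 0;0 -0.02 0 -0.006 0;0 -0.012 0 -0.002 0;0 0 0 0 0;0 0 0 0 0;0 0 0 0 0;0 0 0 0 0;0 0 0 0 0;0 0 0 0 0;0 0 0 0 0"

```text
time: 9.6
tool_pos: [0.5259, -0.3479, 0.1986]
ee_rot: [-1.571, -0.0, 1.118]
wrist_force: [-0.6, 0.7, -0.0]
width: 0.0466
```

Run:
```python
from st import *
d=to(.5226,-.3593,.20)
s=snap('wrist','w1');S=snap('side','s3');T=snap('top','t3')
print(proj(s,[[.5226,-.3593,.1],[.5226,-.3593,.062]]), -np.array(s['R']).T@s['t'])
```

```text
t 9.6 tcp [ 0.5259 -0.3479  0.1986] rpy [-1.5709 -0.0001  1.118 ] psi 1.1180063990557407 F [-0.6039  0.7006 -0.0111] w 0.0466 q [-0.6744  0.2729  1.2066  0.0001  1.662  -1.7924]
tool delta to target [-0.0117 -0.0014 -0.0021]
[[268.9996 212.3011]
 [270.6948 201.5798]] [ 0.4651 -0.3188  0.3592]
```

View pics/w1.png

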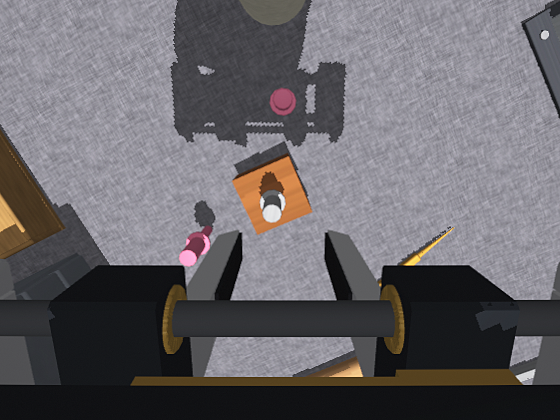

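View pics/s3.png

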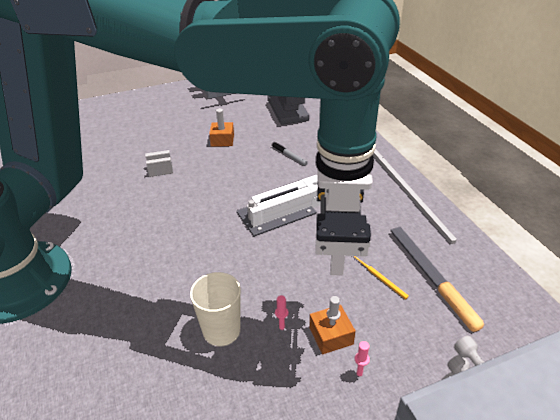

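View pics/t3.png

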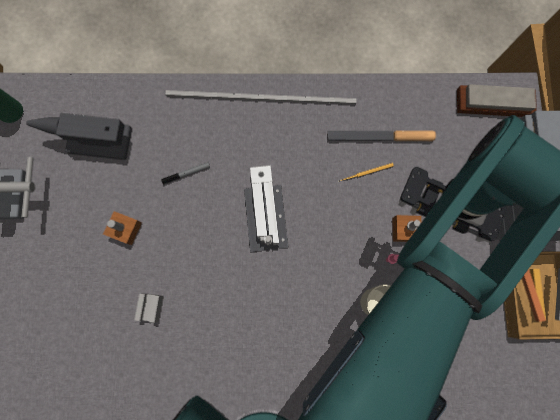

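Run:
```python
from st import *
s=snap('wrist');T=snap('top');S=snap('side')
print('pin wrist',atz(s,(271.5,213.5),.1),atz(s,(272,203),.062))
print('tip proj',proj(s,[robot.get_obs()['tool_pos']-[0,0,.019]]))
a=cv2.imread('pics/w1.png')[170:240,225:325]
cv2.imwrite('pics/c3.png',cv2.resize(a,None,fx=8,fy=8,interpolation=cv2.INTER_CUBIC))
cv2.imwrite('pics/c4.png',np.hstack([cv2.resize(T['image'][155:255,230:300,::-1],None,fx=5.7,fy=5.7,interpolation=cv2.INTER_CUBIC),cv2.resize(S['image'][165:235,235:335,::-1],None,fx=4,fy=4,interpolation=cv2.INTER_CUBIC)[:0].reshape(0,0,3) if 0 else cv2.resize(S['image'][165:265,245:315,::-1],None,fx=5.7,fy=5.7,interpolation=cv2.INTER_CUBIC)]))
```

```text
pin wrist [ 0.5242 -0.3584  0.1   ] [ 0.5241 -0.3593  0.062 ]
tip proj [[283.3035 244.7481]]
```

View pics/c3.png

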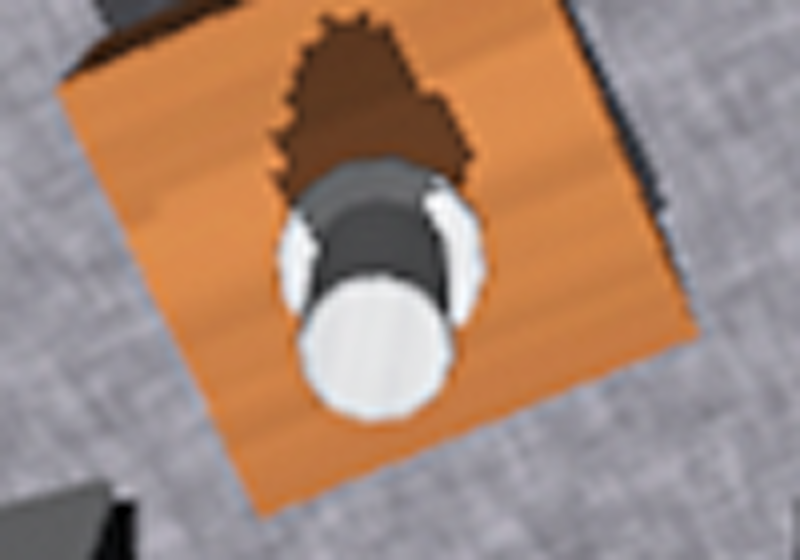

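View pics/c4.png

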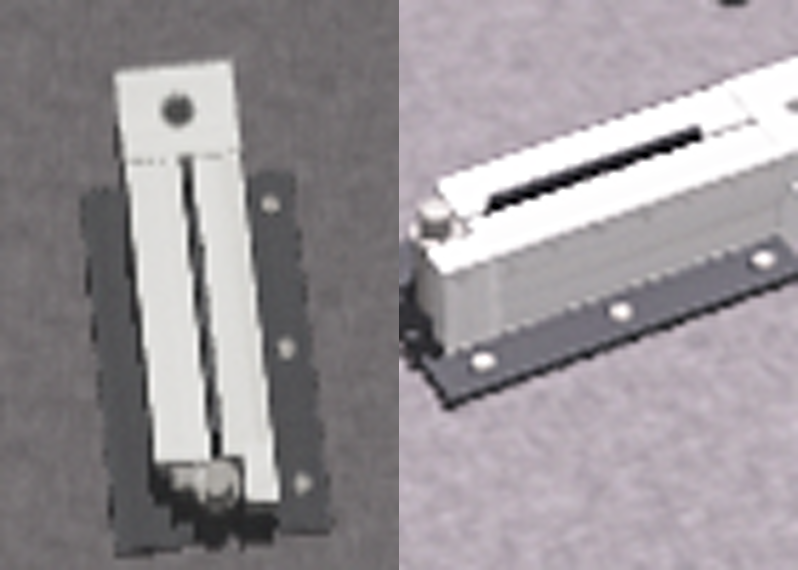

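Emit:
send_rows:
  moves: "0 -0.0107 0 -0.0029 0;0 0 0.02 0 0;0 0 0.02 0 0;0 0 0.02 0 0;0 0 0.015 0 0;0 0 0 0 0;0 0 0 0 0;0 0 0 0 0;0 0 0 0 0;0 0 0 0 0"

```text
time: 10.73
tool_pos: [0.5242, -0.3602, 0.1253]
ee_rot: [-1.574, 0.001, 1.117]
wrist_force: [-0.5, -0.5, 0.1]
width: 0.0471
```

Run:
```python
from st import *
to(.5238,-.3588,.088)
s=snap('wrist','w2')
cv2.imwrite('pics/c5.png',cv2.resize(s['image'][140:320,170:400,::-1],None,fx=3.2,fy=3.2,interpolation=cv2.INTER_CUBIC))
```

```text
t 10.73 tcp [ 0.5242 -0.3602  0.1253] rpy [-1.5738  0.0007  1.1169] psi 1.116850456757089 F [-0.5298 -0.5386  0.0999] w 0.0471 q [-0.6912  0.3116  1.3041  0.      1.5228 -1.8081]
tool delta to target [0.0011 0.0373 0.0011]
```

View pics/c5.png

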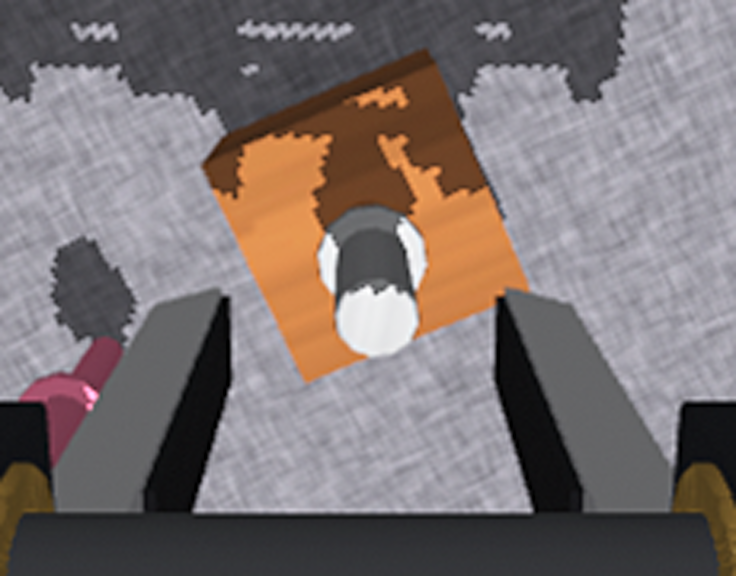

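Run:
```python
from st import *
o,R=st(); s=snap('wrist')
P=atz(s,(287.8,238.4),.1);C=atz(s,(370/3.2+170,257/3.2+140),.062)
print(P,C,R.T@(P-o['tool_pos']),R.T@(C-o['tool_pos']))
print(proj(s,[o['tool_pos']-[0,0,.019]+R[:,0]*k for k in(-.0235,0,.0235)]))
o,R=st()
```

```text
t 10.78 tcp [ 0.5241 -0.36    0.1251] rpy [-1.5734  0.0006  1.117 ] psi 1.1169541330492205 F [ 0.0811  0.9305 -0.2809] w 0.0467 q [-0.6911  0.3117  1.3045  0.      1.5227 -1.808 ]
[ 0.5237 -0.3572  0.1   ] [ 0.5234 -0.3581  0.062 ] [0.0024 0.0251 0.0017] [0.0014 0.0631 0.0017]
[[242.6793 244.7353]
 [283.7426 244.7246]
 [324.8083 244.7014]]
t 10.83 tcp [ 0.524  -0.3598  0.1248] rpy [-1.5729  0.0004  1.117 ] psi 1.117009953952189 F [-0.4494 -0.4147 -0.5855] w 0.0467 q [-0.691   0.3118  1.3049  0.0001  1.5227 -1.808 ]
```

Emit:
send_rows:
  moves: "0 0.0015 0.0095 0.0013 0;0 0 0.0095 0 0;0 0 0.0095 0 0;0 0 0.0085 0 0;0 0 0 0 0;0 0 0 0 0;0 0 0 0 0;0 0 0 0 0;0 0 0 0 0;0 0 0 0 0"

```text
time: 11.67
tool_pos: [0.5233, -0.3578, 0.0871]
ee_rot: [-1.572, 0.0, 1.117]
wrist_force: [0.8, 0.3, -0.3]
width: 0.0465
```

```bash
python3 st.py .5237 -.3578 .088
```

```text
t 11.67 tcp [ 0.5233 -0.3578  0.0871] rpy [-1.572   0.0002  1.1169] psi 1.116913512196587 F [ 0.822   0.2542 -0.3115] w 0.0465 q [-0.6892  0.332   1.3557  0.0001  1.4527 -1.8061]
tool delta to target [ 0.0002 -0.0009 -0.0004]
```

Close on the grip.

Emit:
send_rows:
  moves: "1 0 0 0 0;1 0 0 0 0;1 0 0 0 0;1 0 0 0 0;1 0 0 0 0;1 0 0 0 0;1 0 0 0 0;1 0 0 0 0;1 0 0 0 0;1 0 0 0 0"

```text
time: 12.5
tool_pos: [0.523, -0.3576, 0.0865]
ee_rot: [-1.571, -0.0, 1.117]
wrist_force: [-0.1, -0.1, 0.6]
width: 0.0156
```

```bash
python3 st.py
```

```text
t 12.5 tcp [ 0.523  -0.3576  0.0865] rpy [-1.5708 -0.0001  1.117 ] psi 1.1169720264252285 F [-0.1307 -0.1244  0.5639] w 0.0156 q [-0.6892  0.3325  1.3564  0.      1.4527 -1.8062]
```

Emit:
send_rows:
  moves: "1 0 -0.006 0 0;1 0 -0.008 0 0;1 0 -0.01 0 0;1 0 -0.012 0 0;1 0 -0.015 0 0;1 0 -0.02 0 0;1 0 -0.02 0 0;1 0 -0.009 0 0;1 0 0 0 0;1 0 0 0 0"

```text
time: 13.33
tool_pos: [0.5232, -0.3576, 0.1874]
ee_rot: [-1.572, 0.0, 1.117]
wrist_force: [0.3, -0.4, -0.9]
width: 0.0155
```

Run:
```python
from st import *
to(.655,-.004,.19)
T=snap('top','t4');S=snap('side','s4');s=snap('wrist','w3')
cv2.imwrite('pics/c6.png',np.hstack([cv2.resize(s['image'][150:330,200:360,::-1],None,fx=2.5,fy=2.5,interpolation=cv2.INTER_CUBIC),cv2.resize(S['image'][200:380,250:410,::-1],None,fx=2.5,fy=2.5,interpolation=cv2.INTER_CUBIC)]))
def cr(im,x,y): return cv2.resize(im['image'][y:y+50,x:x+50,::-1],None,fx=8,fy=8,interpolation=cv2.INTER_CUBIC)
cv2.imwrite('pics/c7.png',np.hstack([cr(T,236,150),cr(S,290,160)]))
```

```text
t 13.33 tcp [ 0.5232 -0.3576  0.1874] rpy [-1.5724  0.0002  1.117 ] psi 1.1169874815610084 F [ 0.333  -0.3744 -0.8869] w 0.0155 q [-0.6891  0.2821  1.2173  0.0002  1.6405 -1.8061]
tool delta to target [ 0.3756 -0.0027  0.0366]
```

View pics/c6.png

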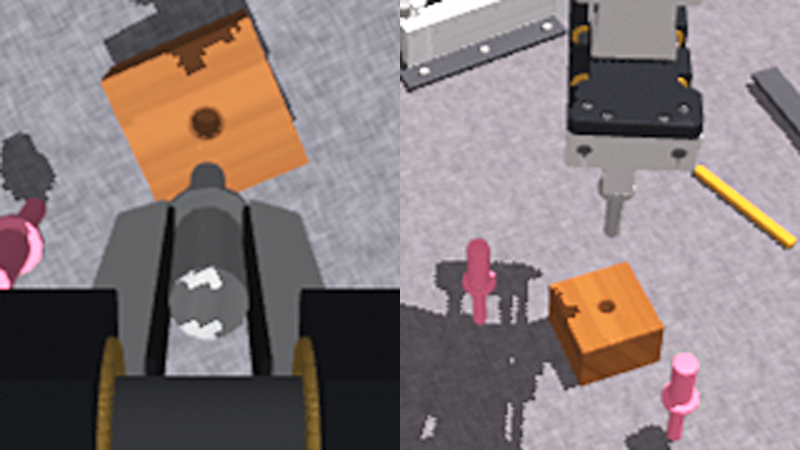

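View pics/c7.png

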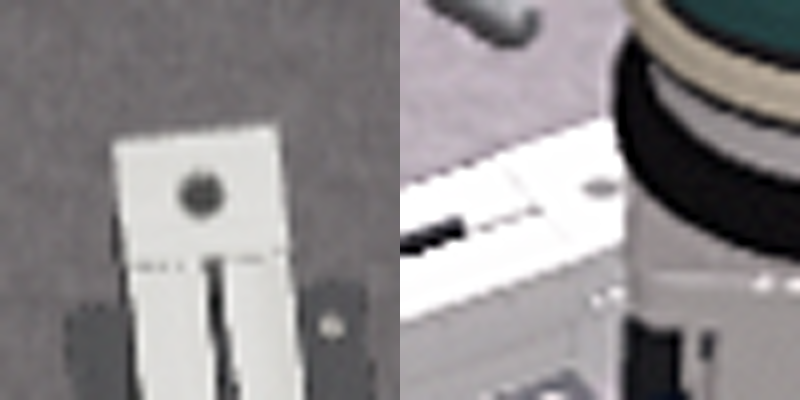

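Run:
```python
from st import *
T=snap('top');S=snap('side');s=snap('wrist')
print(atz(T,(261.1,174.25),.05),atz(S,(315,183.4),.05),atz(s,(282.8,198.8),.04)); to(.656,-.003,.1974)
```

```text
[ 0.6546 -0.0026  0.05  ] [ 0.6574 -0.0056  0.05  ] [ 0.5229 -0.3579  0.04  ]
t 13.63 tcp [ 0.5225 -0.3572  0.1849] rpy [-1.5683 -0.0007  1.1169] psi 1.1169376809580709 F [-0.3627  0.5049 -0.7116] w 0.015 q [-0.6892  0.2841  1.2197  0.0001  1.6404 -1.8062]
tool delta to target [ 0.3769 -0.0121  0.0354]
```

Emit:
send_rows:
  moves: "1 0.034 -0.005 0.0035 0;1 0.038 -0.005 0.0035 0;1 0.038 0 0.0035 0;1 0.038 0 0.0035 0;1 0.038 0 0.0035 0;1 0.038 0 0.0035 0;1 0.038 0 0.0035 0;1 0.038 0 0.0035 0;1 0.038 0 0.0035 0;1 0.038 0 0.0035 0"

```text
time: 14.47
tool_pos: [0.6565, -0.0024, 0.1958]
ee_rot: [-1.57, 0.0, 1.117]
wrist_force: [0.4, -0.4, -0.3]
width: 0.0157
```

Emit:
send_rows:
  moves: "1 0 0 0 0;1 0 0 0 0;1 0 0 0 0;1 0 0 0 0;1 0 0 0 0;1 0 0 0 0;1 0 0 0 0;1 0 0 0 0;1 0 0 0 0;1 0 0 0 0"

```text
time: 15.3
tool_pos: [0.6563, -0.0045, 0.1965]
ee_rot: [-1.571, -0.0, 1.117]
wrist_force: [0.2, -0.6, -1.2]
width: 0.0152
```

Run:
```python
from st import *
to(.656,-.003,.1974)
s=snap('wrist','w4')
cv2.imwrite('pics/c8.png',cv2.resize(s['image'][150:330,200:360,::-1],None,fx=3.3,fy=3.3,interpolation=cv2.INTER_CUBIC))
```

```text
t 15.3 tcp [ 0.6563 -0.0045  0.1965] rpy [-1.5708 -0.0001  1.1166] psi 1.1166221900988158 F [ 0.1671 -0.6003 -1.2436] w 0.0152 q [-0.0933  0.3321  1.1359  0.0001  1.6735 -1.2099]
tool delta to target [ 0.0012 -0.0009  0.001 ]
```

View pics/c8.png

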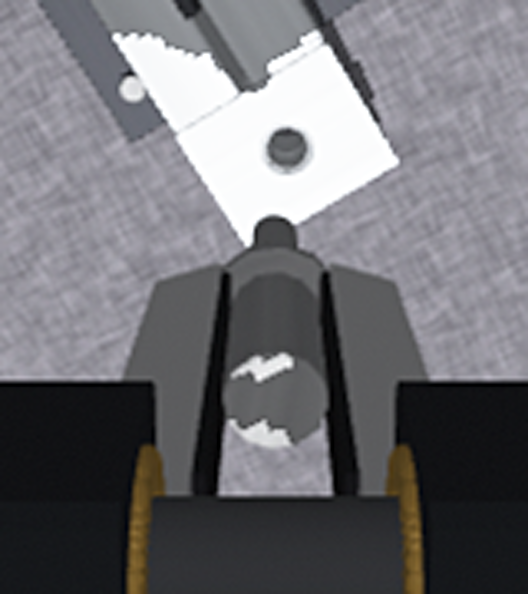

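Run:
```python
from st import *
o,R=st(); s=snap('wrist')
H=atz(s,(287.6,195.2),.05); G=atz(s,(282.8,198.8),.05)
print(H, R.T@(H-o['tool_pos']), R.T@(G-o['tool_pos']))
# refine hole via dark ellipse
g=cv2.cvtColor(s['image'],cv2.COLOR_RGB2GRAY)[180:212,272:304].astype(float)
m=(g<150).astype(np.uint8); n,l,stt,c=cv2.connectedComponentsWithStats(m); print(stt,c+[272,180])
w3=cv2.imread('pics/w3.png'); g=cv2.cvtColor(w3,cv2.COLOR_BGR2GRAY)[186:211,270:296]; m=(g<95).astype(np.uint8); n,l,stt,c=cv2.connectedComponentsWithStats(m); print(stt,c+[270,186])
```

```text
t 15.35 tcp [ 0.6564 -0.0044  0.1966] rpy [-1.5709 -0.0001  1.1168] psi 1.1167692476603674 F [-1.2188 -0.8886 -1.4207] w 0.0156 q [-0.0931  0.3321  1.1359  0.0001  1.6735 -1.2099]
[ 0.6565 -0.0001  0.05  ] [0.0039 0.1466 0.0018] [-0.0006  0.1466 -0.0017]
[[  0   0  32  32 908]
 [  9   9  12  12 114]
 [ 30  31   2   1   2]] [[287.6002 195.5925]
 [286.4386 194.4912]
 [302.5    211.    ]]
[[  0   0  26  25 535]
 [  7   7  12  13 115]] [[282.557  197.8   ]
 [282.2348 198.9304]]
```

Emit:
send_rows:
  moves: "1 0.0045 0.01 0.0035 0;1 0 0.015 0 0;1 0 0.015 0 0;1 0 0.012 0 0;1 0 0.008 0 0;1 0 0 0 0;1 0 0 0 0;1 0 0 0 0;1 0 0 0 0;1 0 0 0 0"

```text
time: 16.23
tool_pos: [0.6558, 0.0012, 0.1377]
ee_rot: [-1.573, -0.001, 1.117]
wrist_force: [0.7, -0.2, -0.7]
width: 0.0159
```

Run:
```python
from st import *
o,R=st()
s=snap('wrist','w5');S=snap('side','s5');T=snap('top','t5')
cv2.imwrite('pics/c9.png',np.hstack([cv2.resize(s['image'][170:290,230:340,::-1],None,fx=3.6,fy=3.6,interpolation=cv2.INTER_CUBIC),cv2.resize(S['image'][100:220,270:380,::-1],None,fx=3.6,fy=3.6,interpolation=cv2.INTER_CUBIC)]))
tip=o['tool_pos']-[0,0,.0715]
print(proj(s,tip),proj(S,tip))
```

```text
t 16.23 tcp [0.6558 0.0012 0.1377] rpy [-1.5728 -0.0009  1.1169] psi 1.116875083474327 F [ 0.7126 -0.1698 -0.6602] w 0.0159 q [-0.0846  0.3495  1.2301  0.0001  1.5598 -1.2015]
[[283.4831 218.9807]] [[313.3042 176.2444]]
```

View pics/c9.png

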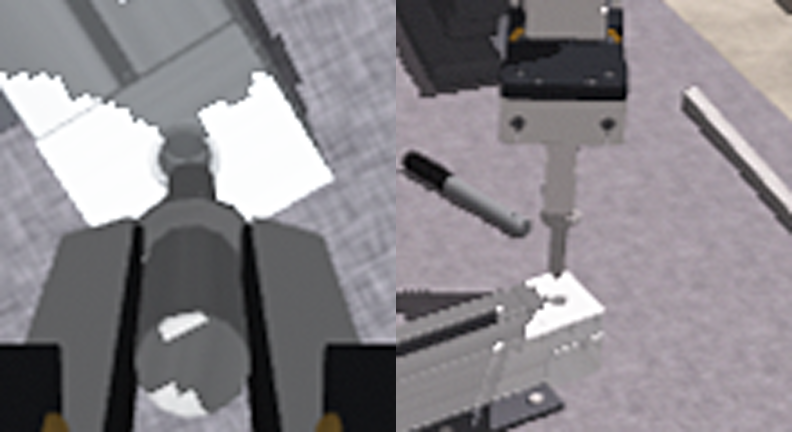

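Run:
```python
import cv2,numpy as np
a=cv2.imread('pics/w5.png')[198:232,264:304]
a=cv2.resize(a,None,fx=18,fy=16,interpolation=cv2.INTER_CUBIC).astype(float)
a=np.clip((a/255)**.5*255,0,255)
cv2.imwrite('pics/c10.png',a)
```

```text
[ WARN:0@0.108] global loadsave.cpp:1063 imwrite_ Unsupported depth image for selected encoder is fallbacked to CV_8U.
```

View pics/c10.png

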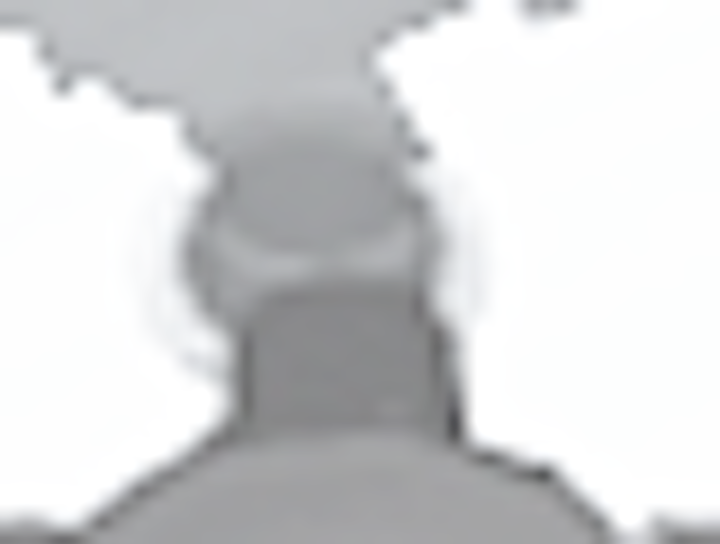

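Run:
```python
from st import *
o,R=st(); s=snap('wrist')
print(proj(s,[o['tool_pos']-[0,0,.0715],[*o['tool_pos'][:2],.05]]))
for px in [(281.3,213),(281.3,212)]:
  H=atz(s,px,.05); print(H,R.T@(H-o['tool_pos']))
```

```text
t 16.38 tcp [0.6555 0.0013 0.1371] rpy [-1.5718 -0.0005  1.1169] psi 1.1169186940655935 F [-0.3102 -0.2559 -0.6732] w 0.0155 q [-0.0846  0.3498  1.2309  0.0001  1.5598 -1.2015]
[[283.5566 219.0771]
 [283.516  213.416 ]]
[ 0.6544 -0.0001  0.05  ] [-0.0018  0.0871  0.0004]
[0.6537 0.0002 0.05  ] [-0.0018  0.0871  0.0012]
```

Emit:
send_rows:
  moves: "1 -0.0016 0.006 0.0006 0;1 0 0.004 0 0;1 0 0 0 0;1 0 0 0 0;1 0 0 0 0;1 0 0 0 0;1 0 0 0 0;1 0 0 0 0;1 0 0 0 0;1 0 0 0 0"

```text
time: 17.27
tool_pos: [0.654, 0.0001, 0.1266]
ee_rot: [-1.571, -0.0, 1.117]
wrist_force: [-0.3, -0.3, -0.9]
width: 0.0157
```

Run:
```python
from st import *
o,R=st()
s=snap('wrist','w6');S=snap('side','s6')
a=cv2.resize(s['image'][195:235,264:304,::-1],None,fx=10,fy=10,interpolation=cv2.INTER_CUBIC).astype(float)
a=(a/255)**.5*255
b=cv2.resize(S['image'][150:200,295:335,::-1],(400,400),interpolation=cv2.INTER_CUBIC)
cv2.imwrite('pics/c11.png',np.hstack([a.clip(0,255).astype(np.uint8),b]))
print(proj(s,[o['tool_pos']-[0,0,.0715],[*o['tool_pos'][:2],.05]]))
```

```text
t 17.27 tcp [0.654  0.0001 0.1266] rpy [-1.571  -0.0002  1.1169] psi 1.1169303642511828 F [-0.3407 -0.3189 -0.9288] w 0.0157 q [-0.0865  0.3524  1.2487  0.0001  1.5403 -1.2034]
[[283.531  219.1673]
 [283.52   217.2477]]
```

View pics/c11.png

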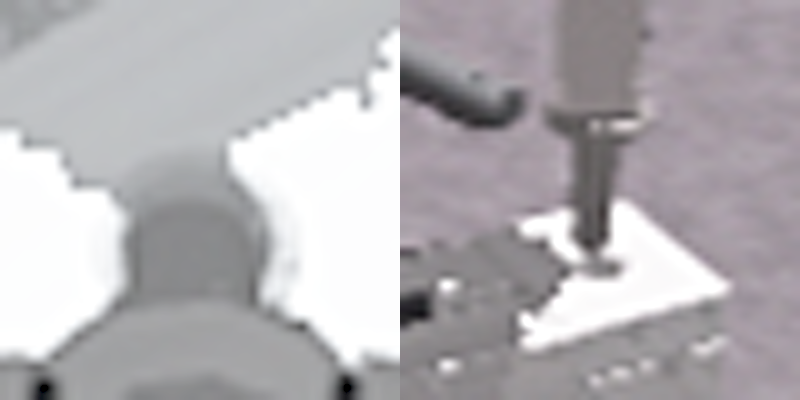

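Emit:
send_rows:
  moves: "1 0 0.002 0 0;1 0 0.002 0 0;1 0 0.002 0 0;1 0 0.002 0 0;1 0 0.002 0 0;1 0 0.002 0 0;1 0 0.002 0 0;1 0 0.001 0 0;1 0 0 0 0;1 0 0 0 0"

```text
time: 18.2
tool_pos: [0.6543, 0.0001, 0.1113]
ee_rot: [-1.571, -0.0, 1.117]
wrist_force: [2.1, 0.0, -0.9]
width: 0.0151
```

```bash
python3 st.py
```

```text
t 18.2 tcp [0.6543 0.0001 0.1113] rpy [-1.5715 -0.0003  1.117 ] psi 1.1169843722858752 F [ 2.0962  0.0369 -0.8761] w 0.0151 q [-0.0865  0.3608  1.2684  0.0001  1.5116 -1.2035]
```

Emit:
send_rows:
  moves: "1 0.0002 0.003 -0.0004 0;1 0 0.003 0 0;1 0 0.003 0 0;1 0 0.003 0 0;1 0 0.003 0 0;1 0 0.003 0 0;1 0 0.003 0 0;1 0 0.003 0 0;1 0 0.003 0 0;1 0 0 0 0"

```text
time: 19.03
tool_pos: [0.6543, 0.0001, 0.0836]
ee_rot: [-1.57, 0.0, 1.117]
wrist_force: [1.9, -0.4, -1.4]
width: 0.0155
```

```bash
python3 st.py
```

```text
t 19.03 tcp [0.6543 0.0001 0.0836] rpy [-1.5705  0.0001  1.1169] psi 1.1169163365652608 F [ 1.9141 -0.3727 -1.3562] w 0.0155 q [-0.0865  0.379   1.3008  0.0001  1.4621 -1.2034]
```

Emit:
send_rows:
  moves: "1 0.0001 0.002 -0.0003 0;1 0 0.002 0 0;1 0 0.002 0 0;1 0 0.001 0 0;1 0 0.001 0 0;1 0 0.001 0 0;1 0 0 0 0;1 0 0 0 0;1 0 0 0 0;1 0 0 0 0"

```text
time: 19.87
tool_pos: [0.6547, 0.0001, 0.0765]
ee_rot: [-1.571, -0.0, 1.117]
wrist_force: [-2.0, -0.9, 5.6]
width: 0.0153
```

```bash
python3 st.py
python3 - <<'E'
from st import *
s=snap('wrist','w7');S=snap('side','s7')
a=cv2.resize(s['image'][170:290,230:340,::-1],None,fx=3.6,fy=3.6,interpolation=cv2.INTER_CUBIC)
b=cv2.resize(S['image'][120:228,265:375,::-1],(396,432),interpolation=cv2.INTER_CUBIC)
cv2.imwrite('pics/c12.png',np.hstack([a,b]))
E
```

```text
t 19.87 tcp [0.6547 0.0001 0.0765] rpy [-1.571  -0.0001  1.117 ] psi 1.1169582172935029 F [-1.987  -0.9436  5.5705] w 0.0153 q [-0.0864  0.3842  1.3086  0.      1.4485 -1.2034]
```

View pics/c12.png

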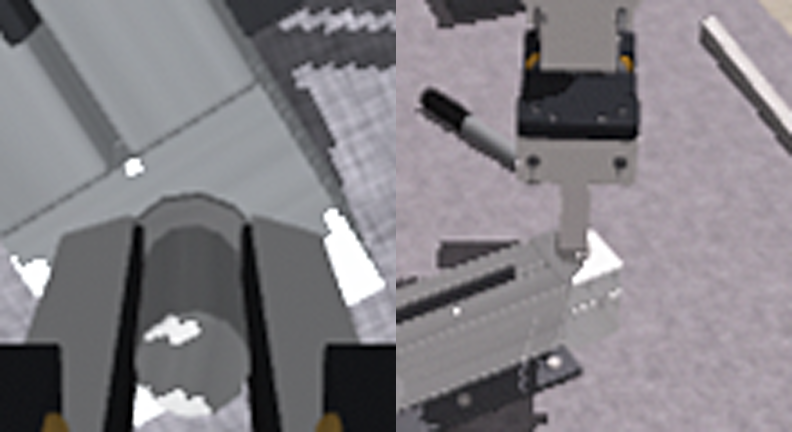

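Emit:
send_rows:
  moves: "1 0 0.001 0 0;1 0 0.001 0 0;1 0 0 0 0;1 0 0 0 0;1 0 0 0 0;1 0 0 0 0;1 0 0 0 0;1 0 0 0 0;1 0 0 0 0;1 0 0 0 0"

```text
time: 20.8
tool_pos: [0.6547, 0.0001, 0.0764]
ee_rot: [-1.572, -0.0, 1.117]
wrist_force: [-4.4, -0.6, 10.7]
width: 0.0156
```

```bash
python3 st.py
```

```text
t 20.8 tcp [0.6547 0.0001 0.0764] rpy [-1.5719 -0.0004  1.117 ] psi 1.1170435808890653 F [-4.4011 -0.6161 10.6705] w 0.0156 q [-0.0864  0.3837  1.3094 -0.      1.4473 -1.2034]
```

Emit:
send_rows:
  moves: "0 0 -0.001 0 0;0 0 0 0 0;0 0 0 0 0;0 0 0 0 0;0 0 0 0 0;0 0 0 0 0;0 0 -0.01 0 0;0 0 -0.02 0 0;0 0 -0.02 0 0;0 0 -0.02 0 0"

```text
time: 21.63
tool_pos: [0.6546, 0.0001, 0.1457]
ee_rot: [-1.571, -0.0, 1.117]
wrist_force: [-0.3, 0.0, 0.2]
width: 0.0474
```

Emit:
send_rows:
  moves: "-1 0 -0.02 0 -5.2;-1 0 -0.02 0 -5.2;-1 0 0 0 -5.2;-1 0 0 0 -5.2;-1 0 0 0 -5.2;-1 0 0 0 -5.2;-1 0 0 0 0;-1 0 0 0 0;-1 0 0 0 0;-1 0 0 0 0"

```text
time: 22.47
tool_pos: [0.6548, 0.0001, 0.1847]
ee_rot: [-1.571, -0.0, 1.66]
wrist_force: [0.0, 0.3, -0.2]
width: 0.0938
```

Run:
```python
from st import *
o,R=st()
s=snap('wrist','w8');S=snap('side','s8');T=snap('top','t8')
a=cv2.resize(T['image'][150:258,215:315,::-1],(400,432),interpolation=cv2.INTER_CUBIC)
b=cv2.resize(S['image'][130:238,235:335,::-1],(400,432),interpolation=cv2.INTER_CUBIC)
cv2.imwrite('pics/c13.png',np.hstack([a,b]))
```

```text
t 22.47 tcp [0.6548 0.0001 0.1847] rpy [-1.571  -0.0001  1.6602] psi 1.6601855462036985 F [ 0.0003  0.3077 -0.2498] w 0.0938 q [-0.0865  0.3313  1.1604  0.0001  1.6497 -1.7466]
```

View pics/c13.png

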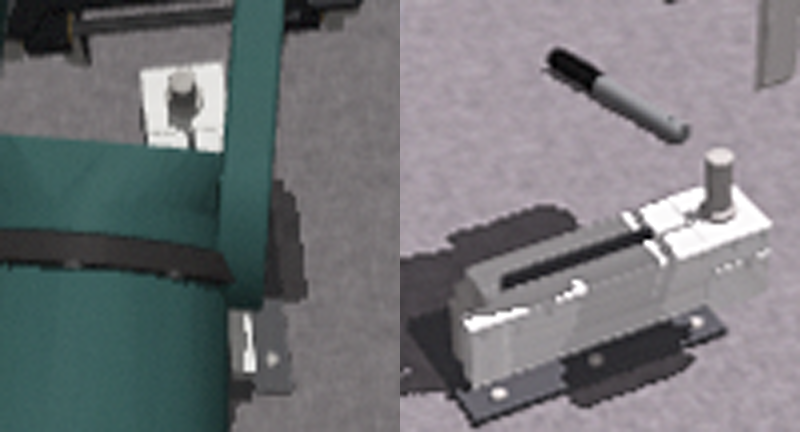

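View pics/w8.png

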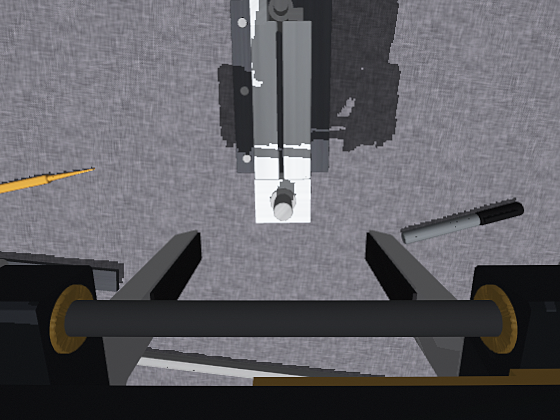

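Emit:
send_rows:
  moves: "-1 0 0 0.024 0;-1 0 0 0.024 0;-1 0 0 0.022 0;-1 0 0.02 0 0;-1 0 0.03 0 0;-1 0 0.03 0 0;-1 0 0.005 0 0;-1 0 0 0 0;-1 0 0 0 0;-1 0 0 0 0"

```text
time: 23.45
tool_pos: [0.5866, -0.0064, 0.1019]
ee_rot: [-1.575, 0.001, 1.661]
wrist_force: [-0.8, 0.2, 1.5]
width: 0.0942
```

Run:
```python
from st import *
o,R=to(.585,-.0062,.038),0
s=snap('wrist','w9')
```

```text
t 23.45 tcp [ 0.5866 -0.0064  0.1019] rpy [-1.5747  0.0008  1.6614] psi 1.661434108554369 F [-0.7694  0.2248  1.5244] w 0.0942 q [-0.1075  0.219   1.4666  0.      1.4519 -1.769 ]
tool delta to target [0.0004 0.0639 0.0018]
```

View pics/w9.png

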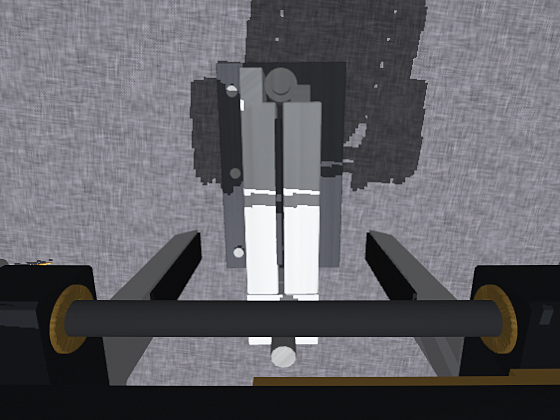

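Emit:
send_rows:
  moves: "-1 0 0.012 0 0;-1 0 0.012 0 0;-1 0 0.012 0 0;-1 0 0.012 0 0;-1 0 0.01 0 0;-1 0 0.005 0 0;-1 0 0 0 0;-1 0 0 0 0;-1 0 0 0 0;-1 0 0 0 0"

```text
time: 24.33
tool_pos: [0.5857, -0.0063, 0.0374]
ee_rot: [-1.573, 0.0, 1.661]
wrist_force: [-0.7, -0.7, 0.1]
width: 0.0941
```

```bash
python3 st.py
```

```text
t 24.33 tcp [ 0.5857 -0.0063  0.0374] rpy [-1.5727  0.0003  1.6615] psi 1.6614761237423343 F [-0.7339 -0.6666  0.1454] w 0.0941 q [-0.1076  0.2719  1.5376  0.0001  1.3302 -1.7691]
```

Emit:
send_rows:
  moves: "1 0 0 0 0;1 0 0 0 0;1 0 0 0 0;1 0 0 0 0;1 0 0 0 0;1 0 0 0 0;1 0 0 0 0;1 0 0 0 0;1 0 0 0 0;1 0 0 0 0"

```text
time: 25.17
tool_pos: [0.5851, -0.0074, 0.0364]
ee_rot: [-1.571, 0.002, 1.662]
wrist_force: [1.0, -4.9, -0.6]
width: 0.0495
```

Emit:
send_rows:
  moves: "1 0 0 0 0;1 0 0 0 0;1 0 0 0 0;1 0 0 0 0;1 0 0 0 0;1 0 0 0 0;1 0 0 0 0;1 0 0 0 0;1 0 0 0 0;1 0 0 0 0"

```text
time: 26.0
tool_pos: [0.5851, -0.0074, 0.0364]
ee_rot: [-1.571, 0.002, 1.661]
wrist_force: [0.4, -4.9, -0.3]
width: 0.0499
```

```bash
python3 hf.py;python3 - <<'E'
from st import *
S=snap('side','s10');T=snap('top','t10')
cv2.imwrite('pics/c14.png',np.hstack([cv2.resize(T['image'][150:258,215:315,::-1],(400,432),interpolation=cv2.INTER_CUBIC),cv2.resize(S['image'][130:238,245:345,::-1],(400,432),interpolation=cv2.INTER_CUBIC)]))
E
```

```text
t 26.0 tcp [ 0.5851 -0.0074  0.0364] rpy [-1.5708  0.002   1.6615] psi 1.6614597079179207 F [ 0.3797 -4.9156 -0.2913] w 0.0499 q [-0.1084  0.2728  1.5387 -0.002   1.3297 -1.7694]
jig frame [0.0104 0.0034]
a -0.001536618876975815 half frame [np.float64(0.09035922153433554), np.float64(0.003496446569849291)]
```

View pics/c14.png

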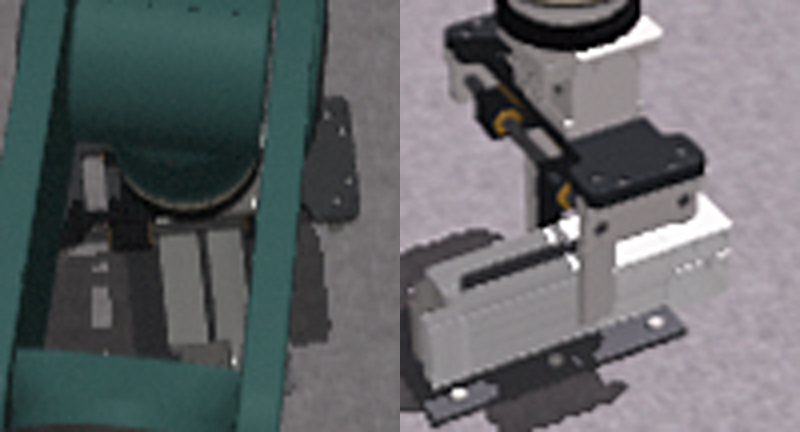

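Emit:
send_rows:
  moves: "1 -0.001 0 0 0;1 0 0 0 0;1 0 0 0 0;1 0 0 0 0;1 0 0 0 0;1 0 0 0 0;1 0 0 0 0;1 0 0 0 0;1 0 0 0 0;1 0 0 0 0"

```text
time: 26.93
tool_pos: [0.5851, -0.0074, 0.0364]
ee_rot: [-1.571, 0.0, 1.662]
wrist_force: [0.5, -3.7, -2.0]
width: 0.0498
```

```bash
python3 st.py
python3 - <<'E'
from h import *
s=snap('wrist','w11');S=snap('side','s11')
E
```

```text
t 26.93 tcp [ 0.5851 -0.0074  0.0364] rpy [-1.5708  0.0003  1.6615] psi 1.6615361601996208 F [ 0.5347 -3.6965 -2.0268] w 0.0498 q [-0.1094  0.2729  1.5386 -0.0003  1.3301 -1.7708]
```

View pics/s11.png

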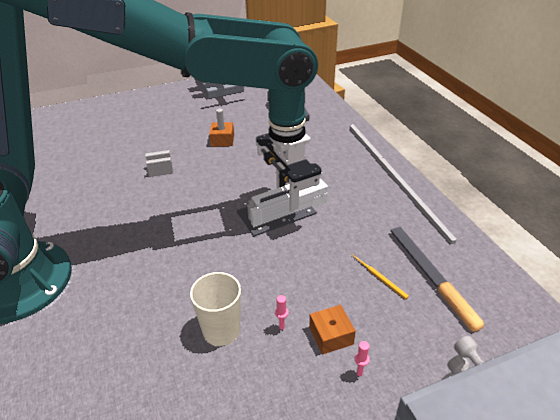

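View pics/w11.png

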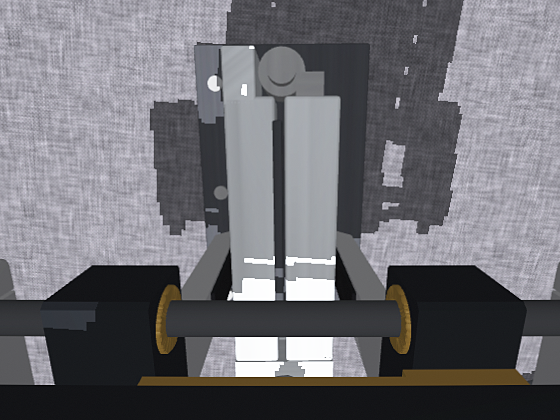

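Run:
```python
from st import *
print(order.close_job()); st()
```

```text
the job is handed in; nothing more can be done
None
the job is handed in; nothing more can be done
```

The job is handed in at about 27 s of robot time. The jig is shut and pinned, and the fingers are still squeezing both halves. The hand-in gave no verdict.

- **Shutting:** I pushed the moving half shut with closed fingers until the force rose to about 15 N with no further movement. The top view showed it shut.
- **Pin:** I took the grey collared pin from its stand, not the pink look-alikes or the punch. I lined it up using the wrist camera and pushed it down until the collar met the tongue. It stopped at the predicted height with about 11 N upward force. After I let go, it stood upright and seated in the side and top views.
- **Final grip:** The fingers hold the two halves at an opening of 49.8 mm, against 50 mm nominal when shut. The grasp point is 36 mm above the bench, and the fingers are about 60 mm from the pin.

**What the checks left open:**
- **Uneven squeeze:** A sideways force of about 3.7 N remained after I recentred the gripper, so the two sides are slightly uneven. The force on each half isn't measured separately. The grip is set at about 30 N, so both should be well over 4 N.
- **Pin not visible at the end:** The gripper hid the pin in the final views, so my last look at it was just before the squeeze.
- **Camera disagreement:** My first camera fit of the jig was about 4 mm off across the jig compared with the wrist camera and the push contact. I used the wrist camera and contact values.

The punch and the other things on the bench looked unmoved.

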